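# Build up the gluing press on a specimen mount

### The job

Build up the press for gluing a specimen mount on the round setting plate, one piece at a time in this order: the dark grey holder into the plate's recess, the larger of the two black mounted specimens (the one with a four-sided metal piece) into the holder's well with its metal face up, the brass cap over the specimen with its stem up, and last the steel ring weight over the stem. Every piece must sit flat and fully home on the one below; leave the smaller specimen where it lies.

Things in the scene. Friction and masses are not known exactly. Their poses are not given: they have to be found in the camera images.
- setting_plate: fixed aluminium disc, 96 mm diameter, 14 mm high, lying on the worktop; in its top a round recess of 60 mm diameter, 6 mm deep, so its floor is 8 mm above the worktop. Origin: centre of the underside, z up.
- holder: loose dark grey plastic cup, 52 mm outside diameter, 20 mm high, with two thin black bands; in its top a round well of 40 mm diameter, 6 mm deep, its floor 14 mm above the underside. About 60 g. It stands upright on the worktop. Origin: centre of the underside, z up.
- specimen_large: loose black resin cylinder, the larger of two, 30 mm diameter, 16 mm high, with a four-sided metal piece in its top face. About 30 g. It lies metal face up. Origin: centre of the underside, z up.
- cap: loose brass cap: a disc of 46 mm diameter with a skirt below and an upright round stem in the middle. Skirt 5 mm deep, 38 mm inside diameter; disc from 5 to 12 mm above the underside; stem 18 mm diameter, from 12 to 46 mm above the underside. About 120 g. It stands on its skirt, stem up. Over the specimen the disc's lower face rests on the specimen's top and the skirt hangs 5 mm down round it. Origin: centre of the underside of the skirt, z up.
- weight: loose steel ring, 56 mm outside diameter, hole 28 mm diameter, 22 mm high, lying flat. About 300 g. Origin: on the axis, at the underside, z up.
- specimen_small: the smaller loose black resin cylinder, 25 mm diameter, 13 mm high, with a round metal piece in its top face; not used, to be left where it lies. Origin: centre of the underside, z up.

How it is judged:
On the way, in this order (a step that is already met when the one before it is completed fails the run):
1. the holder sits flat in the recess of the setting plate (horizontal distance between holder and setting_plate below 0.007 m and z of holder in the frame of setting_plate between 0.0055 and 0.0105 m and angle between holder's own z axis and vertical below 0.1 rad), for 0.2 s.
2. the larger specimen sits flat in the holder's well, metal face up (all of step 1 and horizontal distance between specimen_large and holder below 0.008 m and z of specimen_large in the frame of holder between 0.0115 and 0.0165 m and angle between specimen_large's own z axis and vertical below 0.1 rad), for 0.2 s.
3. the cap sits level over the specimen, stem up (all of step 2 and horizontal distance between cap and specimen_large below 0.007 m and z of cap in the frame of specimen_large between 0.0085 and 0.0135 m and angle between cap's own z axis and vertical below 0.1 rad), for 0.2 s.
4. the ring weight lies flat on the cap, round its stem (all of step 3 and horizontal distance between weight and cap below 0.008 m and z of weight in the frame of cap between 0.0095 and 0.0145 m and angle between weight's own z axis and vertical below 0.1 rad), for 0.2 s.
At the end, for the whole second after the job is handed in: Holder in the recess, larger specimen (metal up) in holder, cap on it, ring round the stem: centres within 7, 8, 7, 8 mm of the piece below, seated height within 2.5 mm, tilt under 0.1 rad, released, at rest; smaller specimen moved under 20 mm (all of step 4 and linear speed of each of holder, specimen_large, cap, weight below 0.02 m/s and contact force between the fingers and holder below 0.1 N and contact force between the fingers and specimen_large below 0.1 N and contact force between the fingers and cap below 0.1 N and contact force between the fingers and weight below 0.1 N); the robot touches nothing.
It fails at once if the smaller specimen was disturbed (moved more than 20 mm) (distance of specimen_small from where it was at the start of the episode above 0.02 m).
It also fails if it takes over 99 s, if anything falls off the work surface, if the arm or the gripper's body presses on something with over 40 N, if the wrist force passes 120 N, or if a joint passes its speed limit or range.

### The arm

A 6-joint arm with a two-finger parallel gripper is mounted at the origin on a cart in front of the work surface, level with it; the furniture and walls round the work are solid. World frame = base frame: x ahead of the robot, y to its left, z up, the work surface at z = 0. Lengths are in m, angles in rad, forces in N, time in s.
With the tool pointing down it reaches from about 0.35 to 0.725 m from the base axis. Payload 6 kg.
Tool frame: the origin (TCP) lies at the very end of the fingers, on their centre line; the grasp point (between the pads) lies 19 mm behind it; y points along the fingers, x is the direction in which the jaws open and shut, and the axes are right-handed (so a half turn about y gives the same grasp; the last joint's range is limited). The gripper opens to 85 mm and grips with 20 to 120 N. Pads are 22 mm wide; open, the fingers measure 114 mm over their backs; the gripper's body (76 mm by 85 mm) begins 54 mm behind the grasp point. The pads swing forward as they close: fully open they stand 13 mm farther back than shut.
Start: joints at [1.601, 0.04, 0.085, 0, -1.615, -0.334], TCP at [0.179, 0.573, 0.209] pointing down, gripper open.
Joint ranges: [-2.56, 2.56], [-1.29, 2.01], [-1.08, 1.49], [-3.29, 1.98], [-2.81, -0.18], [-2.99, 2.99]. Speed limits (rad/s): [2.57, 2.57, 3.01, 3.14, 3.14, 3.14].

### API

Orientations are given as a unit quaternion [w, x, y, z].
In Python, from station import robot gives the robot as it stands. The module is installed in compiled form; this text tells all that it offers.
- The arm moves only by the tool carry_out, never from a script. Its argument "increments" is text: rows parted by semicolons, each of 7 numbers parted by spaces: the closure, from 0 (fully open) to 1 (shut), then the shift along the tool's x, y, z in cm, then the turn, a rotation vector about the tool's x, y, z in degrees. A call has 1 to 12 rows; each row shifts and turns the commanded pose from where the row before left it, along the tool's axes as they then stand; what a row does not reach is not made up. A row lasts 1/12 s, in which the tool goes at most 41.7 mm and 7.16 degrees, less where a joint would pass 70% of its speed; a pose out of reach is approached as far as the arm can. A call is refused whole if a number of a shift passes 4.17 or a number of a turn 7.16, either way. A call with a gripper value outside its range is refused whole. The fingers move at their own pace and stop on an object; "grip_force" is the grip in N (left out, the last holds). Time passes only in rows, so rows that do not move let the fingers close. It gives the time, the measured TCP pose, the force and the opening at its end, in the units of the state.
- robot.get_state(): the state, without advancing time (a new reading comes with each control period).
- robot.snapshot(name): name is "scene" or "top" or "wrist"; returns the picture (420x560x3 uint8, blue, green, red); there is no depth.
- robot.calibration(name): a dict with "camera_matrix" (3x3 intrinsics, pixels), "dist_coeffs" ([k1, k2, p1, p2, k3] as OpenCV has them; the pictures are not rectified), "eye" and "attitude" of the camera in the world. Camera axes: x right, y up, looking along -z (the intrinsics and any distortion apply to the point x, -y, -z); pixel columns grow to the right and rows downward; lengths in m; the calibration is good to about 2 mm. A picture is of the moment at which its call begins: read the wrist's pose just before it. calibration takes no time and is no camera call; for the wrist camera it gives the pose at the moment of the call.
- robot.close_job(): hands the job in, once; it reports no verdict.
Trained networks look in the newest picture that a camera, given by its name, has taken for a name from the list of things; names that differ only in an ending like _2 or _b are one class to them, and where a whole thing is asked for, a point or a joint stands for the part that bears it (a point fixed in the world has none). Each returns a list of dicts, best first, with "score" (0 to 1); they miss things now and then, are a little off and sometimes report something else, mostly with a low value. They report only what shows in the picture. A call takes as long as a camera call.
- robot.trace(camera, thing): "pixels" (420x560 bool, what is visible of it) and "rect" ([left, top, right, bottom] in pixels, round what is visible of it).
The state is a dict: "time": time; "joint_positions": joint angles; "qd": joint speeds; "effort": joint torques, N m; "tcp_pos": TCP position; "eef_rot": TCP orientation; "wrist_force": force on the tool from outside, world axes, zero at the start; "torque": the same for the moment, N m; "finger_gap": opening from 0.0 (shut) to 1.0 (fully open).
Only numpy, scipy, OpenCV 4.12 (cv2) and the standard library are available. Lean on these libraries where they do the work, as an engineer would, in place of code of your own. Each camera call takes 0.05 s, during which the arm holds its last target. There are 200 camera calls.

## Working session

There is one attempt and no reset: what is moved stays moved. The work goes in short steps, Python scripts to look and compute and a tool call to move; the robot and the scene stay as the last step left them, time stands still between calls to the robot, and variables do not carry over. Pictures are saved under pics/ and viewed, about 12 in all and at most 16, crops included, and the job is handed in when it is done.

Besides the shell and the picture viewer there is one more tool, called after "Request:" as a command line: name --argument value ..., lists and objects as JSON in quotes. carry_out: Moves the arm, as the interface text tells. Its arguments: {"type":"object","properties":{"increments":{"type":"string"},"grip_force":{"type":"number"}},"required":["increments"]}

```bash
mkdir -p pics; cat > h.py <<'E'
import numpy as np, cv2
from station import robot
from scipy.spatial.transform import Rotation as R
def Rq(q): return R.from_quat([q[1],q[2],q[3],q[0]])
def cal(n):
    c=robot.calibration(n); a=np.array(c["attitude"],float)
    A=a if a.shape==(3,3) else Rq(a).as_matrix()
    return np.array(c["camera_matrix"],float),np.array(c["dist_coeffs"],float),np.array(c["eye"],float),A
def px2w(n,uv,z,c=None):
    K,d,e,A=c or cal(n)
    p=cv2.undistortPoints(np.array(uv,float).reshape(-1,1,2),K,d).reshape(-1,2)
    r=np.c_[p[:,0],-p[:,1],-np.ones(len(p))]@A.T
    return e+r*((z-e[2])/r[:,2])[:,None]
def w2px(n,P,c=None):
    K,d,e,A=c or cal(n)
    q=(np.array(P,float).reshape(-1,3)-e)@A; q=q*[1,-1,-1]
    return cv2.projectPoints(q,np.zeros(3),np.zeros(3),K,d)[0].reshape(-1,2)
def snap(n,f):
    im=robot.snapshot(n); cv2.imwrite("pics/"+f,im); return im
E
python3 - <<'E'
from h import *
things=["setting_plate","holder","specimen_large","cap","weight","specimen_small"]
print({k:v for k,v in robot.get_state().items() if k in("time","tcp_pos","eef_rot","finger_gap")})
ims=[]
for n in("top","scene"):
    im=snap(n,n+"0.png").copy(); ims.append(im)
    print(n,cal(n)[2])
    for t in things:
        for r in robot.trace(n,t)[:2]:
            b=r["rect"];m=np.argwhere(r["pixels"]).mean(0)[::-1]
            print(n,t,round(r["score"],2),np.round(b,0),np.round(m,1),np.round(px2w(n,[m],0.015)[0],3))
E
```

```text
{'time': 0.0, 'tcp_pos': array([0.17929837, 0.57219519, 0.20797755]), 'eef_rot': array([-0.41812632,  0.41907585, -0.56947205,  0.57030465]), 'finger_gap': 0.9989354526268727}
top [0.35277326 0.01933762 1.14212498]
top setting_plate 0.93 [260. 158. 303. 200.] [282.9 179.4] [ 0.657 -0.014  0.015]
top holder 0.96 [339. 252. 362. 278.] [349.9 263.4] [ 0.462 -0.154  0.015]
top specimen_large 0.43 [277. 243. 289. 254.] [279.7 249.8] [ 0.497 -0.001  0.015]
top cap 0.57 [144. 258. 162. 279.] [152.8 267. ] [0.467 0.28  0.015]
top weight 0.81 [388. 229. 420. 253.] [405.3 240.4] [ 0.509 -0.282  0.015]
top specimen_small 0.54 [208. 259. 216. 269.] [210.7 261.8] [0.475 0.151 0.015]
scene [0.25946267 0.4249843  0.70235109]
scene setting_plate 0.71 [227. 176. 268. 214.] [246.8 193.4] [ 0.655 -0.009  0.015]
scene setting_plate 0.5 [342. 184. 362. 205.] [349.9 192.7] [ 0.458 -0.152  0.015]
scene holder 0.87 [342. 182. 361. 202.] [349.7 192.8] [ 0.459 -0.152  0.015]
scene specimen_large 0.65 [297. 223. 310. 235.] [302.  229.3] [0.493 0.002 0.015]
scene cap 0.83 [220. 328. 246. 358.] [230.7 339.8] [0.465 0.28  0.015]
scene weight 0.76 [347. 146. 369. 163.] [357.6 154.1] [ 0.505 -0.28   0.015]
scene specimen_small 0.56 [263. 284. 275. 296.] [267.8 286.3] [0.473 0.156 0.015]
```

```bash
ls pics
```

```text
scene0.png
top0.png
```

View pics/top0.png

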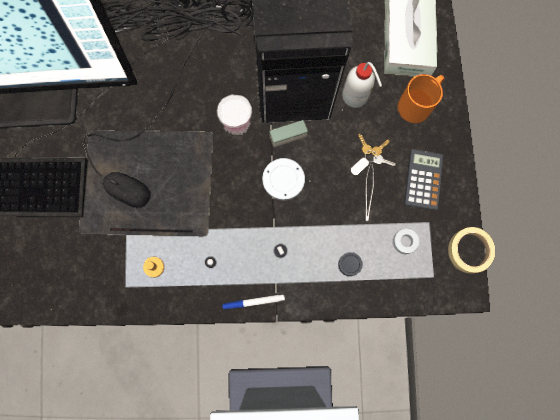

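View pics/scene0.png

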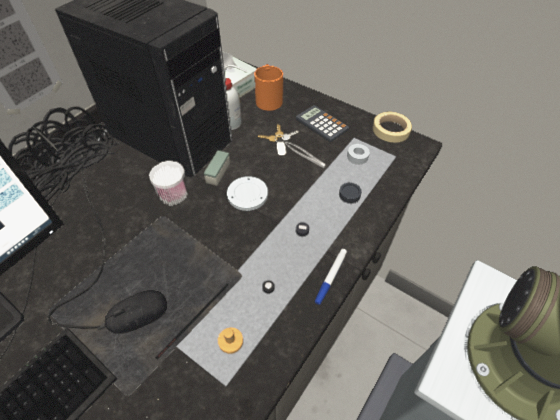

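The top view shows all the pieces on the grey strip. Cap is at (153,267), small specimen (210,262), large specimen with a square insert (280,250), holder (350,264) and ring (405,240). The plate is at (283,179) with the tower behind it, and the scene view agrees to within a few mm. Next I work out the tool axes and the move.

```bash
cat >> h.py <<'E'
def go(target=None):
    s=robot.get_state(); M=Rq(s["eef_rot"]).as_matrix(); p=np.array(s["tcp_pos"])
    print("t",round(s["time"],2),"tcp",np.round(p,4),"gap",round(s["finger_gap"],3),"F",np.round(s["wrist_force"],1))
    print("axes x,y,z:",np.round(M.T,3).tolist())
    if target is not None: print("shift cm",np.round(100*M.T@(np.array(target)-p),2))
    return p,M
E
python3 - <<'E'
from h import *
go([0.40,-0.153,0.2])
c=cal("wrist");p,M=go()
print("cam in tool",M.T@(c[2]-p), "camview in tool",M.T@c[3][:,2]*-1,"cam up in tool",M.T@c[3][:,1],c[0])
# rough sizes of plate tower: world pts
print(px2w("top",[[272,143],[306,128],[262,120],[333,122]],0.0))
E
```

```text
t 0.7 tcp [0.1794 0.5725 0.209 ] gap 0.996 F [-0.1 -0.3 -0.4]
axes x,y,z: [[-0.299, -0.954, 0.0], [-0.0, -0.0, -1.0], [0.954, -0.299, 0.0]]
shift cm [62.63  0.9  42.75]
t 0.7 tcp [0.1794 0.5725 0.209 ] gap 0.996 F [-0.1 -0.3 -0.4]
axes x,y,z: [[-0.299, -0.954, 0.0], [-0.0, -0.0, -1.0], [0.954, -0.299, 0.0]]
cam in tool [-0.00048604 -0.16430565  0.07700319] camview in tool [ 2.61982297e-05  9.53365589e-01 -3.01817913e-01] cam up in tool [2.14844605e-04 3.01817901e-01 9.53365569e-01] [[330.79433305   0.         276.42860518]
 [  0.         330.79433305 205.08405443]
 [  0.           0.           1.        ]]
[[ 0.75003917  0.00841159  0.        ]
 [ 0.78504793 -0.07267371  0.        ]
 [ 0.80808483  0.03032186  0.        ]
 [ 0.79856294 -0.1373315   0.        ]]
```

Request:
carry_out --increments "0 0 0 0 0 -5.8 0;0 0 0 0 0 -5.8 0;0 0 0 0 0 -5.8 0;0 3 0 1.8 0 0 0;0 3 0 1.8 0 0 0;0 3 0 1.8 0 0 0;0 3 0 1.8 0 0 0;0 3 0 1.8 0 0 0;0 3 0 1.8 0 0 0;0 3 0 1.8 0 0 0;0 3 0 1.8 0 0 0;0 3 0 1.8 0 0 0" --grip_force 40

```text
time: 1.7
tcp_pos: [0.3419, 0.301, 0.2093]
eef_rot: [0.5, -0.5, 0.5, -0.5]
wrist_force: [1.2, -0.4, -0.4]
finger_gap: 1.0
```

Request:
carry_out --increments "0 3.5 0 1 0 0 0;0 3.5 0 1 0 0 0;0 3.5 0 1 0 0 0;0 3.5 0.5 1 0 0 0;0 3.5 0.5 1 0 0 0;0 3.5 1 1 0 0 0;0 3.5 1 1 0 0 0;0 3.5 1 1 0 0 0;0 3.5 1 1 0 0 0;0 3.5 1 1 0 0 0;0 3.5 1 1 0 0 0;0 3.5 1 1 0 0 0"

```text
time: 2.7
tcp_pos: [0.4616, -0.1195, 0.129]
eef_rot: [-0.5, 0.5, -0.5, 0.5]
wrist_force: [1.5, 1.0, 0.9]
finger_gap: 1.007
```

```bash
cat >> h.py <<'E'
# silhouettes: lists of (radius, z0, z1) cylinders
S={"setting_plate":[(.048,0,.014)],"holder":[(.026,0,.02)],"specimen_large":[(.015,0,.016)],"specimen_small":[(.0125,0,.013)],
 "cap":[(.023,0,.012),(.009,.012,.046)],"weight":[(.028,0,.022)]}
a=np.linspace(0,2*np.pi,48,endpoint=False)
def render(n,t,x,y,z,c,k=4):
    m=np.zeros((420*k,560*k),np.uint8)
    for r,z0,z1 in S[t]:
        P=np.vstack([np.c_[x+r*np.cos(a),y+r*np.sin(a),np.full(48,z+h)] for h in(z0,z1)])
        cv2.fillConvexPoly(m,cv2.convexHull(((w2px(n,P,c)+.5)*k).astype(np.int32)),1)
    return m.reshape(420,k,560,k).mean((1,3))
def fit(n,t,z=0,guess=None,mask=None,show=True):
    c=cal(n); sc=1
    if mask is None:
        rs=robot.trace(n,t)
        if not rs: print(n,t,"not found"); return None
        sc=rs[0]["score"]; mask=rs[0]["pixels"]
    mask=mask.astype(float); cen=lambda m:(np.argwhere(m>0.5)[:, ::-1]).mean(0)
    u=cen(mask); h=z+S[t][0][2]/2; xy=px2w(n,[u],h,c)[0,:2]
    for _ in range(5):
        m=render(n,t,*xy,z,c); v=cen(m); xy=xy+(px2w(n,[u],h,c)-px2w(n,[v],h,c))[0,:2]
    m=render(n,t,*xy,z,c)>.5; k=mask>.5
    if show: print(n,t,"score",round(sc,2),"xy",np.round(xy,4),"IoU",round((m&k).sum()/(m|k).sum(),3),"area",k.sum(),m.sum())
    return xy
def look(f,*ts,z=None):
    im=snap("wrist",f).copy(); c=cal("wrist")
    for i,t in enumerate(ts):
        xy=fit("wrist",t,(z or {}).get(t,0))
        if xy is not None:
            m=(render("wrist",t,*xy,(z or {}).get(t,0),c)>.5).astype(np.uint8)
            cv2.drawContours(im,cv2.findContours(m,0,1)[0],-1,(0,255,0),1)
    cv2.imwrite("pics/o_"+f,im)
E
python3 - <<'E'
from h import *
go()
look("w1.png","holder","specimen_large","setting_plate","weight")
for n in("top","scene"):
    robot.snapshot(n)
    for t in("setting_plate","holder","specimen_large","cap","weight","specimen_small"): fit(n,t)
E
```

```text
t 2.7 tcp [ 0.4616 -0.1195  0.129 ] gap 1.007 F [1.5 1.  0.9]
axes x,y,z: [[-0.0, -1.0, -0.0], [0.001, 0.0, -1.0], [1.0, -0.0, 0.001]]
wrist holder not found
wrist specimen_large score 0.7 xy [ 0.4949 -0.0059] IoU 0.925 area 1125 1216
wrist setting_plate score 0.63 xy [ 0.6552 -0.0175] IoU 0.484 area 308 636
wrist weight score 0.85 xy [ 0.5061 -0.2824] IoU 0.812 area 3421 4213
top setting_plate score 0.59 xy [ 0.6608 -0.0135] IoU 0.97 area 1439 1415
top holder score 0.55 xy [ 0.4428 -0.1502] IoU 0.141 area 67 475
top specimen_large not found
top cap score 0.6 xy [0.4686 0.2805] IoU 0.94 area 343 363
top weight not found
top specimen_small not found
scene setting_plate score 0.9 xy [ 0.6602 -0.0152] IoU 0.984 area 1123 1137
scene holder score 0.92 xy [ 0.4594 -0.1564] IoU 0.917 area 377 411
scene specimen_large score 0.66 xy [ 0.4957 -0.0024] IoU 0.943 area 165 175
scene cap score 0.64 xy [0.4679 0.2796] IoU 0.937 area 518 553
scene weight score 0.68 xy [ 0.5045 -0.2845] IoU 0.808 area 320 396
scene specimen_small score 0.62 xy [0.4756 0.1523] IoU 0.871 area 135 155
```

View pics/o_w1.png

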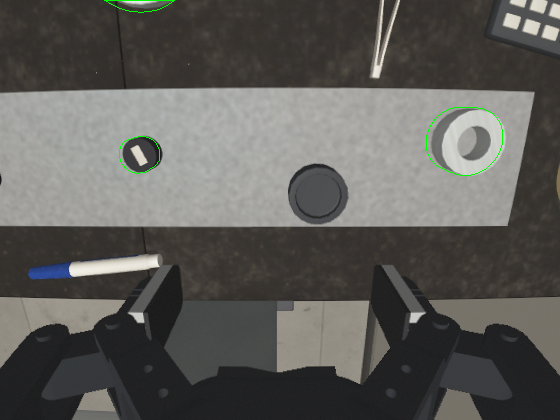

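The wrist view shows the large specimen at (140,154), the ring at (470,140) and the holder at (318,194). The network missed the holder, so I segment it by brightness.

```bash
cat >> h.py <<'E'
def blob(im,seed,thr=95):
    g=cv2.medianBlur(cv2.cvtColor(im,cv2.COLOR_BGR2GRAY),3)
    n,l,_,_=cv2.connectedComponentsWithStats((g<thr).astype(np.uint8),connectivity=4)
    m=(l==l[seed[1],seed[0]]).astype(np.uint8)
    return fill(m)
def fill(m):
    m=m.astype(np.uint8); cs=cv2.findContours(m,cv2.RETR_EXTERNAL,2)[0]
    return cv2.fillPoly(np.zeros_like(m),[max(cs,key=cv2.contourArea)],1)>0
E
sed -i 's/mask=rs\[0\]\["pixels"\]/mask=fill(rs[0]["pixels"])/' h.py
python3 - <<'E'
from h import *
im=cv2.imread("pics/w1.png")
for th in(85,95,110): xy=fit("wrist","holder",mask=blob(im,(318,194),th))
go([xy[0],xy[1],.06])
E
```

```text
wrist holder score 1 xy [ 0.4598 -0.1534] IoU 0.888 area 2663 2992
wrist holder score 1 xy [ 0.46   -0.1527] IoU 0.936 area 2803 2995
wrist holder score 1 xy [ 0.46   -0.1528] IoU 0.953 area 2852 2992
t 3.65 tcp [ 0.4614 -0.1175  0.129 ] gap 1.0 F [0.8 0.9 0.5]
axes x,y,z: [[-0.0, -1.0, 0.0], [-0.0, -0.0, -1.0], [1.0, -0.0, -0.0]]
shift cm [ 3.53  6.9  -0.14]
```

Request:
carry_out --increments "0 1.75 1.5 -0.07 0 0 0;0 1.75 1.5 -0.07 0 0 0;0 0 1.5 0 0 0 0;0 0 1.5 0 0 0 0;0 0 1.5 0 0 0 0;0 0 1.5 0 0 0 0;0 0 1.5 0 0 0 0;0 0 1.3 0 0 0 0;0 0 0.6 0 0 0 0;0 0 0 0 0 0 0;0.2 0 0 0 0 0 0;0.3 0 0 0 0 0 0" --grip_force 30

```text
time: 4.65
tcp_pos: [0.4607, -0.1527, 0.0061]
eef_rot: [-0.5, 0.5, -0.5, 0.5]
wrist_force: [-0.3, -0.3, 0.2]
finger_gap: 0.746
```

```bash
python3 - <<'E'
from h import *
go([0.46,-.153,.005]); snap("wrist","w2.png")
E
```

```text
t 4.65 tcp [ 0.4607 -0.1527  0.0061] gap 0.746 F [-0.3 -0.3  0.2]
axes x,y,z: [[0.0, -1.0, 0.0], [0.002, -0.0, -1.0], [1.0, 0.0, 0.002]]
shift cm [ 0.03  0.11 -0.07]
```

View pics/w2.png

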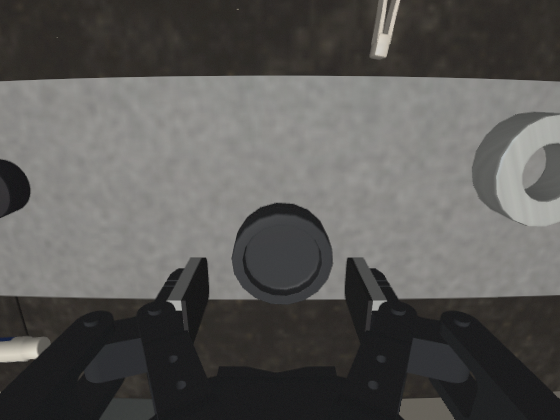

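The holder sits between the pads, centred about (283,250). I check the fore-aft alignment numerically.

```bash
python3 - <<'E'
from h import *
im=cv2.imread("pics/w2.png")
for th in(85,95): fit("wrist","holder",mask=blob(im,(283,250),th))
p,M=go()
for b in(.005,.009,.019):print(b,w2px("wrist",[p+M@np.array([sx*.032,-b,sz*.011]) for sx in(-1,1) for sz in(-1,1)]).round().tolist())
E
```

```text
wrist holder score 1 xy [ 0.4009 -0.1548] IoU 0.091 area 76976 6970
wrist holder score 1 xy [ 0.401  -0.1546] IoU 0.09 area 77348 6966
t 4.7 tcp [ 0.4607 -0.1526  0.0062] gap 0.699 F [ 0.1  0.2 -0.3]
axes x,y,z: [[-0.0, -1.0, 0.0], [0.002, -0.0, -1.0], [1.0, -0.0, 0.002]]
0.005 [[218.0, 271.0], [216.0, 234.0], [337.0, 271.0], [339.0, 234.0]]
0.009 [[217.0, 275.0], [215.0, 237.0], [338.0, 275.0], [340.0, 237.0]]
0.019 [[214.0, 285.0], [211.0, 245.0], [341.0, 285.0], [344.0, 245.0]]
```

```bash
python3 - <<'E'
from h import *
p,M=go()
for z in(.02,0):
  r=.026;c=np.array([.46,-.153,z]);print(z,w2px("wrist",[c,c+[r,0,0],c-[r,0,0],c+[0,r,0],c-[0,r,0]]).round(1).tolist())
im=cv2.imread("pics/w2.png")[180:345,130:430]; cv2.imwrite("pics/c2.png",cv2.resize(im,(800,440)))
E
```

```text
t 4.7 tcp [ 0.4607 -0.1526  0.0062] gap 0.699 F [ 0.1  0.2 -0.3]
axes x,y,z: [[-0.0, -1.0, 0.0], [0.002, -0.0, -1.0], [1.0, -0.0, 0.002]]
0.02 [[278.2, 262.0], [278.3, 213.4], [278.2, 306.0], [226.9, 262.0], [329.6, 261.9]]
0 [[278.0, 245.6], [278.1, 201.4], [278.0, 286.0], [231.9, 245.6], [324.2, 245.5]]
```

View pics/c2.png

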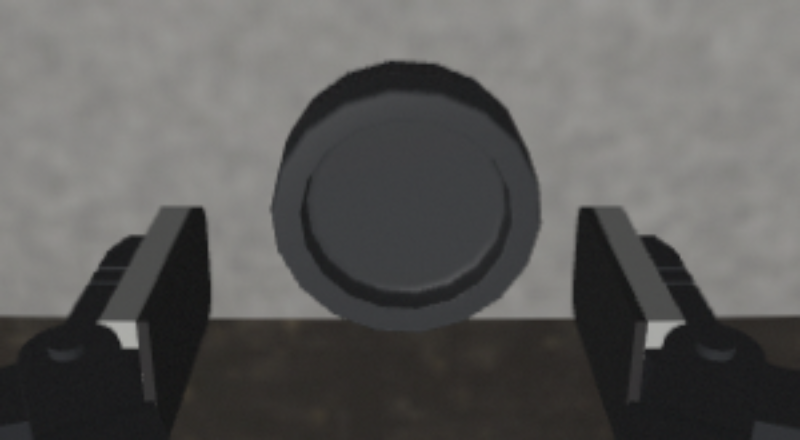

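```bash
python3 - <<'E'
from h import *
from scipy.optimize import least_squares
p,M=go()
s=lambda u,v:(u/2.667+130,v/2.667+180)
obs=np.array([s(205,207),s(210,308),s(145,322),s(578,207),s(574,305),s(643,322)])
def pr(q):
    h,z0,b,L,x0,w=q
    P=[(-h,-b,z0+w),(-h,-b,z0-w),(-h,-b-L,z0+w),(h,-b,z0+w),(h,-b,z0-w),(h,-b-L,z0+w)]
    return w2px("wrist",[p+M@np.array([x+x0,y,z]) for x,y,z in P])
for fw in (.011,):
  r=least_squares(lambda q:np.r_[(pr(q)-obs).ravel(),(q[5]-fw)*1e4],[.032,0,.01,.03,0,.011],x_scale=.01)
  print(np.round(r.x*1000,1),np.round(r.fun,1))
E
```

```text
t 4.7 tcp [ 0.4607 -0.1526  0.0062] gap 0.699 F [ 0.1  0.2 -0.3]
axes x,y,z: [[-0.0, -1.0, 0.0], [0.002, -0.0, -1.0], [1.0, -0.0, 0.002]]
[35.6 -7.8 15.7 38.7 -0.2 11. ] [-1.3 -0.9 -0.2 -0.5  1.2  0.7  2.  -0.9  0.5  0.6 -1.9  0.7  0. ]
```

Request:
carry_out --increments "0.5 0.2 0 0 0 0 0;0.5 0 0 0 0 0 0;0.5 0 0 0 0 0 0;0.5 0 0 0 0 0 0"

```text
time: 5.03
tcp_pos: [0.4601, -0.1546, 0.0053]
eef_rot: [-0.5, 0.5, -0.5, 0.5]
wrist_force: [0.1, 0.9, -0.3]
finger_gap: 0.497
```

```bash
python3 - <<'E'
from h import *
go();im=snap("wrist","w3.png");cv2.imwrite("pics/c3.png",cv2.resize(im[180:345,130:430],(800,440)))
E
```

```text
t 5.03 tcp [ 0.4601 -0.1546  0.0053] gap 0.497 F [ 0.1  0.9 -0.3]
axes x,y,z: [[-0.0, -1.0, 0.0], [0.0, -0.0, -1.0], [1.0, -0.0, 0.0]]
```

View pics/c3.png

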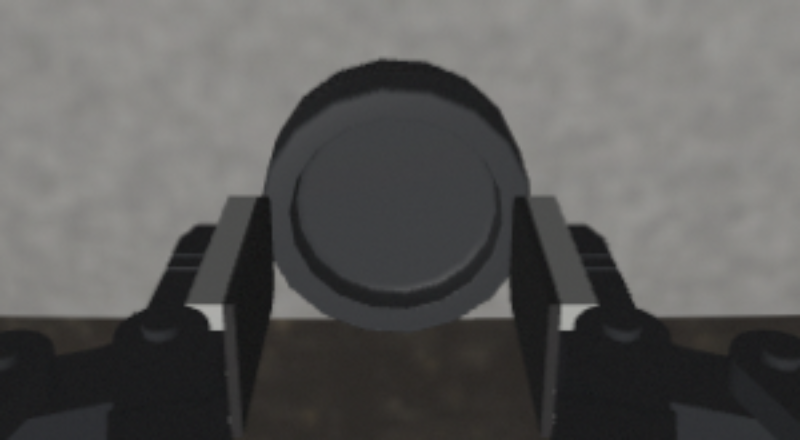

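The pads reach gap 0.50 without touching the 52 mm holder and cover its rim in the image. So the tips are still above the holder, further back than I assumed. I'll reopen, go lower in small force-checked steps and probe again.

Request:
carry_out --increments "0.2 0 0 0 0 0 0;0.2 0 0 0 0 0 0;0.2 0 0 0 0 0 0;0.2 0 0.4 0 0 0 0;0.2 0 0.3 0 0 0 0;0.2 0 0.3 0 0 0 0"

```text
time: 5.58
tcp_pos: [0.4598, -0.1545, -0.0055]
eef_rot: [0.5, -0.5, 0.5, -0.5]
wrist_force: [0.4, 0.1, -0.2]
finger_gap: 0.797
```

Request:
carry_out --increments "0.2 0 0.2 0 0 0 0;0.2 0 0.2 0 0 0 0;0.2 0 0.1 0 0 0 0;0.45 0 0 0 0 0 0;0.45 0 0 0 0 0 0;0.45 0 0 0 0 0 0;0.45 0 0 0 0 0 0"

```text
time: 6.17
tcp_pos: [0.4603, -0.1546, -0.0096]
eef_rot: [-0.5, 0.5, -0.5, 0.5]
wrist_force: [0.7, -0.2, 0.8]
finger_gap: 0.568
```

Request:
carry_out --increments "0.5 0 0 0 0 0 0;0.5 0 0 0 0 0 0"

```text
time: 6.33
tcp_pos: [0.4602, -0.1545, -0.0097]
eef_rot: [-0.5, 0.5, -0.5, 0.5]
wrist_force: [-0.4, 0.3, 1.7]
finger_gap: 0.57
```

```bash
python3 - <<'E'
from h import *
go();im=snap("wrist","w4.png");cv2.imwrite("pics/c4.png",cv2.resize(im[180:345,130:430],(800,440)))
E
```

```text
t 6.33 tcp [ 0.4602 -0.1545 -0.0097] gap 0.57 F [-0.4  0.3  1.7]
axes x,y,z: [[0.0, -1.0, 0.0], [0.001, -0.0, -1.0], [1.0, 0.0, 0.001]]
```

View pics/c4.png

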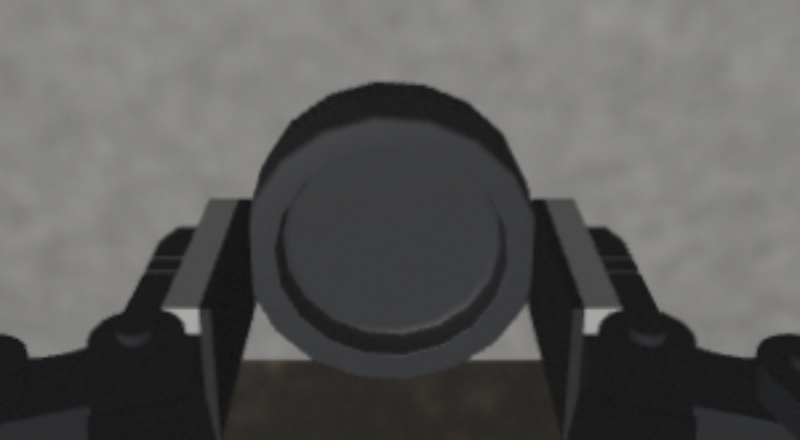

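Contact at gap 0.57, with the pads meeting the holder just below its rim. I'll open slightly, centre the pads 4 mm forward and 2 mm up, grip firmly and lift.

Request:
carry_out --increments "0.36 0 0 0 0 0 0;0.36 0 -0.2 0.2 0 0 0;0.36 0 0 0.2 0 0 0;0.9 0 0 0 0 0 0;0.9 0 0 0 0 0 0;0.9 0 0 0 0 0 0;0.9 0 0 0 0 0 0;0.9 0 -0.4 0 0 0 0;0.9 0 -0.8 0 0 0 0;0.9 0 -1 0 0 0 0;0.9 0 -1.3 0 0 0 0;0.9 0 -1.5 0 0 0 0" --grip_force 30

```text
time: 7.38
tcp_pos: [0.4634, -0.1545, 0.0427]
eef_rot: [0.5, -0.5, 0.5, -0.5]
wrist_force: [-0.2, 0.6, -0.2]
finger_gap: 0.557
```

```bash
python3 - <<'E'
from h import *
go();im=snap("wrist","w5.png");cv2.imwrite("pics/c5.png",np.hstack([cv2.resize(im[180:345,130:430],(400,220)),cv2.resize(robot.snapshot("scene")[120:285,200:500],(400,220))]))
E
```

```text
t 7.38 tcp [ 0.4634 -0.1545  0.0427] gap 0.557 F [-0.2  0.6 -0.2]
axes x,y,z: [[-0.0, -1.0, 0.0], [-0.001, -0.0, -1.0], [1.0, -0.0, -0.001]]
```

View pics/c5.png

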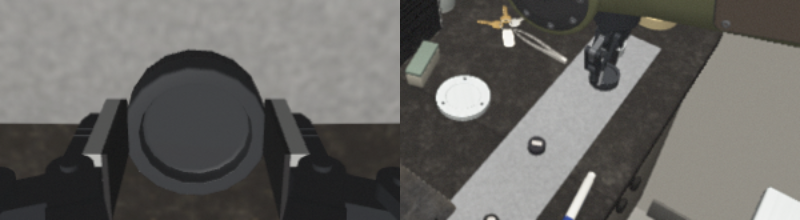

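Held and lifted: the holder sits between the pads, and the scene crop shows it clear of the strip. Next I go toward the plate and look.

Request:
carry_out --increments "0.9 -1 -1 1 0 0 0;0.9 -2 -1 2 0 0 0;0.9 -2 -1 2.2 0 0 0;0.9 -2 -1 2.2 0 0 0;0.9 -2 -1 2.2 0 0 0;0.9 -2 -0.8 2.2 0 0 0;0.9 -2 0 2.2 0 0 0;0.9 -1 0 1.5 0 0 0;0.9 0 0 0 0 0 0;0.9 0 0 0 0 0 0"

```text
time: 8.32
tcp_pos: [0.6188, -0.014, 0.0987]
eef_rot: [-0.5, 0.501, -0.5, 0.499]
wrist_force: [-0.5, -0.1, -1.0]
finger_gap: 0.561
```

```bash
python3 - <<'E'
from h import *
p,M=go()
look("w6.png","setting_plate")
fit("wrist","holder",z=p[2]+.008)
for n in("top","scene"):
    robot.snapshot(n); fit(n,"setting_plate"); fit(n,"specimen_large")
E
```

```text
t 8.32 tcp [ 0.6188 -0.014   0.0987] gap 0.561 F [-0.5 -0.1 -1. ]
axes x,y,z: [[0.001, -1.0, 0.0], [-0.002, -0.0, -1.0], [1.0, 0.001, -0.002]]
wrist setting_plate score 0.75 xy [ 0.6596 -0.0154] IoU 0.985 area 12597 12771
wrist holder score 0.69 xy [ 0.6144 -0.0144] IoU 0.943 area 9192 9736
top setting_plate not found
top specimen_large score 0.69 xy [ 0.4977 -0.0011] IoU 0.926 area 152 162
scene setting_plate score 0.91 xy [ 0.6598 -0.0144] IoU 0.936 area 1067 1140
scene specimen_large score 0.67 xy [ 0.496  -0.0032] IoU 0.983 area 170 173
```

View pics/o_w6.png

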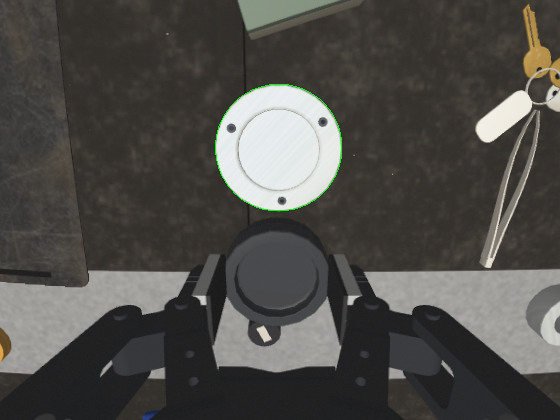

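The plate fits well at (0.6596, -0.0154) in the wrist view (278,148), and the held holder at (0.6144, -0.0144). I move 45 mm forward and 1 mm sideways, then go down.

Request:
carry_out --increments "0.9 0.05 1 1.5 0 0 0;0.9 0.05 1 1.5 0 0 0;0.9 0 1 1.5 0 0 0;0.9 0 1.2 0 0 0 0;0.9 0 1.2 0 0 0 0;0.9 0 1 0 0 0 0;0.9 0 1 0 0 0 0;0.9 0 0.8 0 0 0 0;0.9 0 0.6 0 0 0 0;0.9 0 0.3 0 0 0 0;0.9 0 0 0 0 0 0;0.9 0 0 0 0 0 0"

```text
time: 9.77
tcp_pos: [0.6642, -0.0156, 0.0095]
eef_rot: [-0.5, 0.5, -0.5, 0.5]
wrist_force: [0.1, -0.6, -0.9]
finger_gap: 0.565
```

```bash
python3 - <<'E'
from h import *
p,M=go()
im=snap("wrist","w7.png");cv2.imwrite("pics/c7.png",im[120:360,120:440])
print(w2px("wrist",[[.6596,-.0154,.014]]),w2px("wrist",[p+M@np.array([0,-.028,-.0044])]))
print([ (x) for x in w2px("wrist",[[.6596+.03*np.cos(b),-.0154+.03*np.sin(b),.014] for b in np.arange(4)*np.pi/2]).round().tolist()])
fit("wrist","holder",z=p[2]+.008); fit("wrist","setting_plate")
E
```

```text
t 9.77 tcp [ 0.6642 -0.0156  0.0095] gap 0.565 F [ 0.1 -0.6 -0.9]
axes x,y,z: [[-0.0, -1.0, 0.0], [0.001, -0.0, -1.0], [1.0, -0.0, 0.001]]
[[277.15534743 260.59243291]] [[277.63796122 283.18074962]]
[[277.0, 207.0], [221.0, 261.0], [277.0, 308.0], [333.0, 260.0]]
wrist holder score 0.6 xy [ 0.6607 -0.0152] IoU 0.928 area 9108 9798
wrist setting_plate score 0.77 xy [ 0.6821 -0.0145] IoU 0.353 area 9397 25716
```

View pics/c7.png

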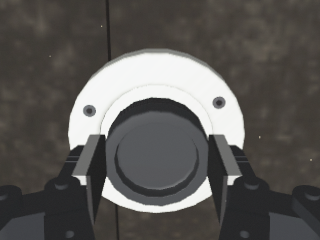

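The holder is over the recess (measured 0.6607, -0.0152), so I lower it and release.

Request:
carry_out --increments "0.9 0 0.3 0 0 0 0;0.9 0 0.3 0 0 0 0;0.9 0 0.25 0 0 0 0;0.9 0 0 0 0 0 0;0.7 0 0 0 0 0 0;0.35 0 0 0 0 0 0;0.25 0 0 0 0 0 0;0.25 0 0 0 0 0 0;0.25 0 -0.5 0 0 0 0;0.25 0 -1.5 0 0 0 0;0.25 0 -2 -1 0 0 0;0.25 0 -2 -2 0 0 0"

```text
time: 10.92
tcp_pos: [0.6341, -0.0158, 0.0605]
eef_rot: [-0.499, 0.5, -0.5, 0.5]
wrist_force: [-0.8, 0.7, 0.0]
finger_gap: 0.753
```

Request:
carry_out --increments "0.3 0 -2 -3 0 0 0;0.3 0 -1 -3 0 0 0;0.3 0 0 -3 0 0 0;0.3 0 0 -3 0 0 0;0.3 0 0 0 0 0 0;0.3 0 0 0 0 0 0"

```text
time: 11.42
tcp_pos: [0.5135, -0.0155, 0.0917]
eef_rot: [0.501, -0.499, 0.499, -0.5]
wrist_force: [0.2, 1.2, -0.3]
finger_gap: 0.7
```

```bash
python3 - <<'E'
from h import *
p,M=go()
look("w8.png","holder","setting_plate",z={"holder":.008})
fit("wrist","specimen_large"); fit("wrist","specimen_small")
im=cv2.imread("pics/w8.png");print(w2px("wrist",[[.496,-.003,.016]]))
E
```

```text
t 11.42 tcp [ 0.5135 -0.0155  0.0917] gap 0.7 F [ 0.2  1.2 -0.3]
axes x,y,z: [[0.001, -1.0, -0.001], [0.002, 0.001, -1.0], [1.0, 0.001, 0.002]]
wrist holder not found
wrist setting_plate score 0.67 xy [ 0.6815 -0.0151] IoU 0.577 area 2073 3592
wrist specimen_large score 0.96 xy [ 0.4967 -0.0023] IoU 0.943 area 1246 1321
wrist specimen_small score 0.65 xy [0.4768 0.1516] IoU 0.864 area 825 955
[[260.87713731 229.82702669]]
```

View pics/o_w8.png

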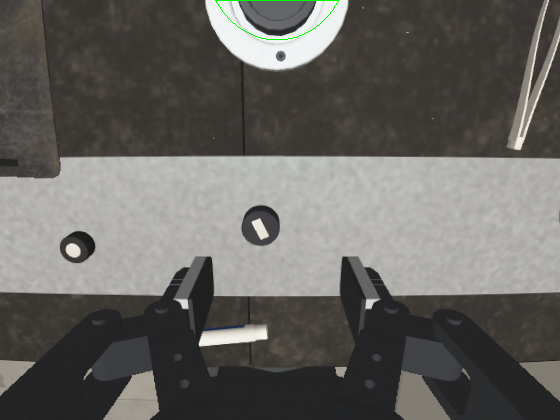

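The holder lies in the recess, and the large specimen is at (261,226), i.e. (0.4967, -0.0023). I descend on it with the pads 4 mm forward, as before.

Request:
carry_out --increments "0.3 -0.65 1 -0.65 0 0 0;0.3 -0.65 1.3 -0.65 0 0 0;0.3 0 1.4 0 0 0 0;0.3 0 1.4 0 0 0 0;0.3 0 1.4 0 0 0 0;0.4 0 1.3 0 0 0 0;0.4 0 1 0 0 0 0;0.4 0 0.6 0 0 0 0;0.4 0 0.3 0 0 0 0;0.65 0 0 0 0 0 0;0.65 0 0 0 0 0 0;0.65 0 0 0 0 0 0" --grip_force 30

```text
time: 12.67
tcp_pos: [0.5016, -0.0024, -0.0056]
eef_rot: [0.5, -0.5, 0.5, -0.5]
wrist_force: [-0.2, 1.0, -0.0]
finger_gap: 0.353
```

Request:
carry_out --increments "0.8 0 0 0 0 0 0;0.8 0 0 0 0 0 0;0.8 0 0 0 0 0 0"

```text
time: 12.92
tcp_pos: [0.5014, -0.0024, -0.0059]
eef_rot: [0.5, -0.5, 0.5, -0.5]
wrist_force: [-0.1, 0.0, 2.4]
finger_gap: 0.201
```

Nothing stopped the pads at gap 0.20, so they closed just above the specimen. The tips sit roughly 22–25 mm behind the reported TCP. I'll open, lower 9 mm and close again.

Request:
carry_out --increments "0.4 0 0 0 0 0 0;0.4 0 0 0 0 0 0;0.4 0 0 -0.3 0 0 0;0.4 0 0.3 0 0 0 0;0.4 0 0.3 0 0 0 0;0.4 0 0.3 0 0 0 0;0.4 0 0 0 0 0 0;0.8 0 0 0 0 0 0;0.8 0 0 0 0 0 0;0.8 0 0 0 0 0 0;0.8 0 0 0 0 0 0;0.8 0 0 0 0 0 0"

```text
time: 13.92
tcp_pos: [0.4981, -0.0025, -0.0153]
eef_rot: [-0.5, 0.5, -0.5, 0.5]
wrist_force: [1.0, 0.8, 1.0]
finger_gap: 0.331
```

```bash
python3 - <<'E'
from h import *
p,M=go()
im=snap("wrist","w9.png");cv2.imwrite("pics/c9.png",cv2.resize(im[180:345,130:430],(800,440)))
E
```

```text
t 13.92 tcp [ 0.4981 -0.0025 -0.0153] gap 0.331 F [1.  0.8 1. ]
axes x,y,z: [[-0.0, -1.0, 0.0], [0.0, -0.0, -1.0], [1.0, -0.0, 0.0]]
```

View pics/c9.png

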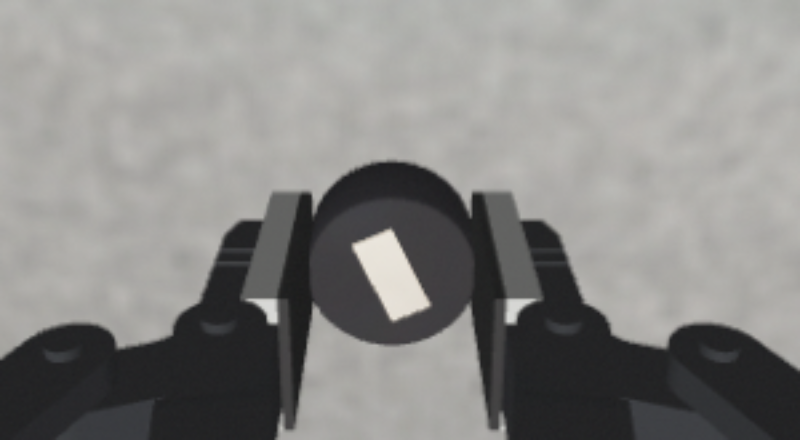

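Gripped at gap 0.33, matching 30 mm, with the metal up at (392,275) in the crop. I lift it and go short of the plate to look.

Request:
carry_out --increments "0.8 0 -0.4 0 0 0 0;0.8 0 -1.2 0 0 0 0;0.8 0 -2 0.5 0 0 0;0.8 0 -2 1.5 0 0 0;0.8 0.3 -2 2.2 0 0 0;0.8 0.3 -1.4 2.2 0 0 0;0.8 0.3 -1 2.2 0 0 0;0.8 0.3 0 2 0 0 0;0.8 0 0 1 0 0 0;0.8 0 0 0.5 0 0 0;0.8 0 0 0 0 0 0;0.8 0 0 0 0 0 0"

```text
time: 14.97
tcp_pos: [0.6186, -0.0145, 0.0847]
eef_rot: [0.5, -0.5, 0.5, -0.5]
wrist_force: [0.4, 0.2, -1.1]
finger_gap: 0.33
```

```bash
python3 - <<'E'
from h import *
p,M=go()
look("w10.png","setting_plate","specimen_large","holder",z={"holder":.008,"specimen_large":p[2]+.0153})
E
```

```text
t 14.97 tcp [ 0.6186 -0.0145  0.0847] gap 0.33 F [ 0.4  0.2 -1.1]
axes x,y,z: [[-0.0, -1.0, 0.0], [-0.0, -0.0, -1.0], [1.0, -0.0, -0.0]]
wrist setting_plate score 0.84 xy [ 0.6597 -0.0149] IoU 0.978 area 13960 14274
wrist specimen_large score 0.7 xy [ 0.6164 -0.014 ] IoU 0.929 area 3518 3781
wrist holder score 0.58 xy [ 0.6599 -0.0149] IoU 0.978 area 4640 4743
```

View pics/o_w10.png

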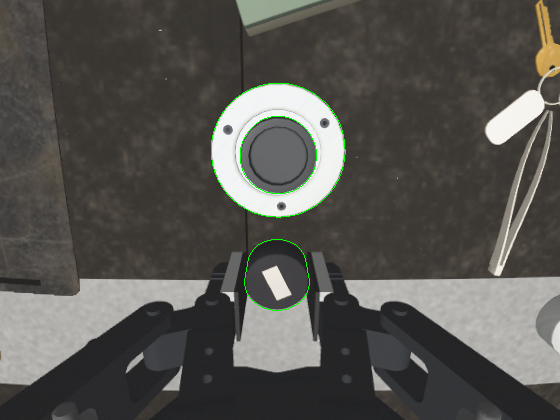

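The holder is seated concentrically (278,155), fit (0.6599, -0.0149) at z 8 mm. I move the specimen 43.5 mm forward, lower it and release.

Request:
carry_out --increments "0.8 0.1 0.7 1.45 0 0 0;0.8 0 0.8 1.45 0 0 0;0.8 0 0.8 1.45 0 0 0;0.8 0 1 0 0 0 0;0.8 0 1 0 0 0 0;0.8 0 0.9 0 0 0 0;0.8 0 0.7 0 0 0 0;0.8 0 0 0 0 0 0;0.8 0 0 0 0 0 0"

```text
time: 15.92
tcp_pos: [0.662, -0.0156, 0.0254]
eef_rot: [-0.5, 0.5, -0.5, 0.5]
wrist_force: [0.2, 0.9, 0.3]
finger_gap: 0.331
```

```bash
python3 - <<'E'
from h import *
p,M=go()
look("w11.png","specimen_large","holder",z={"holder":.008,"specimen_large":p[2]+.0153})
E
```

```text
t 15.92 tcp [ 0.662  -0.0156  0.0254] gap 0.331 F [0.2 0.9 0.3]
axes x,y,z: [[0.0, -1.0, 0.0], [-0.0, -0.0, -1.0], [1.0, 0.0, -0.0]]
wrist specimen_large score 0.64 xy [ 0.6599 -0.0151] IoU 0.931 area 3490 3748
wrist holder score 0.77 xy [ 0.6724 -0.0149] IoU 0.467 area 3608 7630
```

Request:
carry_out --increments "0.8 0 0.7 0 0 0 0;0.8 0 0.5 0 0 0 0;0.8 0 0.4 0 0 0 0;0.8 0 0.2 0 0 0 0;0.8 0 0 0 0 0 0;0.5 0 0 0 0 0 0;0.5 0 0 0 0 0 0;0.5 0 0 0 0 0 0;0.5 0 -0.5 0 0 0 0;0.5 0 -1.5 0 0 0 0;0.5 0 -2 -1 0 0 0;0.5 0 -2 -2 0 0 0"

```text
time: 17.07
tcp_pos: [0.6327, -0.0158, 0.0676]
eef_rot: [-0.499, 0.5, -0.5, 0.5]
wrist_force: [0.8, 0.1, 0.8]
finger_gap: 0.5
```

Request:
carry_out --increments "0.5 -1.5 -2 -1.5 0 0 0;0.5 -2.5 -2 -1.8 0 0 0;0.5 -3 0 -1.8 0 0 0;0.5 -3 0 -1.8 0 0 0;0.5 -3 0 -1.8 0 0 0;0.5 -3 0 -1.8 0 0 0;0.5 -3 0 -1.8 0 0 0;0.5 -3 0 -1.8 0 0 0;0.5 -3 0 -1.8 0 0 0;0.5 -2.5 0 -1.5 0 0 0;0.5 -2 0 -1 0 0 0;0.5 0 0 0 0 0 0"

```text
time: 18.07
tcp_pos: [0.447, 0.2825, 0.1081]
eef_rot: [0.501, -0.5, 0.499, -0.499]
wrist_force: [-0.8, -0.9, -0.2]
finger_gap: 0.501
```

```bash
python3 - <<'E'
from h import *
p,M=go()
look("w12.png","cap","specimen_small")
robot.snapshot("scene");
for t,z in(("setting_plate",0),("holder",.008),("specimen_large",.022),("cap",0),("weight",0),("specimen_small",0)): fit("scene",t,z=z)
E
```

```text
t 18.07 tcp [0.447  0.2825 0.1081] gap 0.501 F [-0.8 -0.9 -0.2]
axes x,y,z: [[0.004, -1.0, -0.001], [0.001, 0.001, -1.0], [1.0, 0.004, 0.001]]
wrist cap score 0.64 xy [0.4682 0.2789] IoU 0.962 area 2527 2613
wrist specimen_small score 0.82 xy [0.4758 0.1515] IoU 0.927 area 877 940
scene setting_plate score 0.62 xy [ 0.6355 -0.053 ] IoU 0.037 area 41 1102
scene holder not found
scene specimen_large not found
scene cap not found
scene weight score 0.91 xy [ 0.5062 -0.2835] IoU 0.856 area 339 396
scene specimen_small not found
```

View pics/o_w12.png

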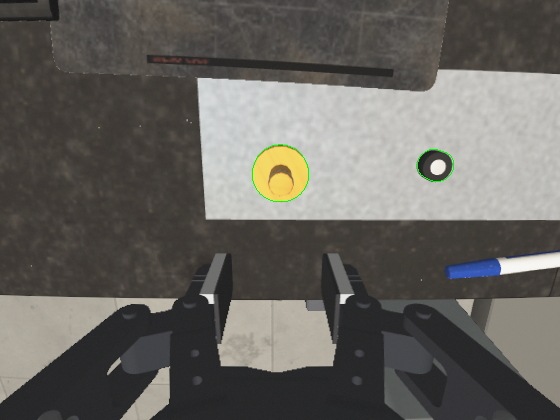

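Cap at (280,172), measured (0.4682, 0.2789); the small specimen is untouched. I come down partway, settle and re-measure.

Request:
carry_out --increments "0.5 0 1 1.1 0 0 0;0.5 0 1.5 1.1 0 0 0;0.5 0 1.3 0 0 0 0;0.5 0 0.7 0 0 0 0;0.5 0 0 0 0 0 0;0.5 0 0 0 0 0 0;0.5 0 0 0 0 0 0"

```text
time: 19.15
tcp_pos: [0.4707, 0.2797, 0.0635]
eef_rot: [0.501, -0.5, 0.5, -0.5]
wrist_force: [0.3, -0.4, 1.0]
finger_gap: 0.501
```

```bash
python3 - <<'E'
from h import *
p,M=go()
look("w13.png","cap")
E
```

```text
t 19.15 tcp [0.4707 0.2797 0.0635] gap 0.501 F [ 0.3 -0.4  1. ]
axes x,y,z: [[0.0, -1.0, -0.001], [0.001, 0.001, -1.0], [1.0, 0.0, 0.001]]
wrist cap score 0.66 xy [0.4677 0.2802] IoU 0.945 area 3327 3519
```

Request:
carry_out --increments "0.5 0 1.2 -0.1 0 0 0;0.5 0 1.5 0 0 0 0;0.5 0 1.5 0 0 0 0;0.5 0 1.2 0 0 0 0;0.5 0 0.6 0 0 0 0;0.5 0 0.3 0 0 0 0;0.7 0 0 0 0 0 0;1 0 0 0 0 0 0;1 0 0 0 0 0 0;1 0 0 0 0 0 0;1 0 0 0 0 0 0;1 0 0 0 0 0 0" --grip_force 50

```text
time: 20.25
tcp_pos: [0.47, 0.2799, 0.0003]
eef_rot: [0.501, -0.5, 0.5, -0.5]
wrist_force: [-0.5, 1.1, 2.2]
finger_gap: 0.192
```

Request:
carry_out --increments "1 0 -0.4 0 0 0 0;1 0 -1.2 0 0 0 0;1 0 -2 0 0 0 0;1 0 -2.2 0 0 0 0;1 1.5 -2.2 0.5 0 0 0;1 2.5 -2 1 0 0 0;1 2.5 0 1.5 0 0 0;1 2.5 0 1.5 0 0 0;1 2.5 0 1.5 0 0 0;1 2.5 0 1.5 0 0 0;1 2.5 0 1.5 0 0 0;1 2.5 0 1.5 0 0 0"

```text
time: 21.25
tcp_pos: [0.575, 0.088, 0.1004]
eef_rot: [0.5, -0.5, 0.5, -0.5]
wrist_force: [-0.2, 1.0, -1.6]
finger_gap: 0.191
```

Request:
carry_out --increments "1 2.5 0 1.5 0 0 0;1 2.5 0 1.5 0 0 0;1 2.5 0 1 0 0 0;1 2 0 0.5 0 0 0;1 1 0 0 0 0 0;1 0 0 0 0 0 0;1 0 0 0 0 0 0;1 0 0 0 0 0 0"

```text
time: 21.92
tcp_pos: [0.6193, -0.0149, 0.0998]
eef_rot: [0.5, -0.5, 0.5, -0.5]
wrist_force: [-0.4, -0.1, -1.0]
finger_gap: 0.194
```

```bash
python3 - <<'E'
from h import *
p,M=go()
look("w14.png","setting_plate","holder","specimen_large","cap",z={"holder":.008,"specimen_large":.022,"cap":p[2]})
E
```

```text
t 21.92 tcp [ 0.6193 -0.0149  0.0998] gap 0.194 F [-0.4 -0.1 -1. ]
axes x,y,z: [[0.0, -1.0, -0.0], [0.0, 0.0, -1.0], [1.0, 0.0, 0.0]]
wrist setting_plate score 0.72 xy [ 0.6566 -0.0146] IoU 0.325 area 4078 12531
wrist holder score 0.3 xy [ 0.658  -0.0147] IoU 0.355 area 1482 4179
wrist specimen_large score 0.8 xy [ 0.6597 -0.0148] IoU 0.967 area 1537 1575
wrist cap score 0.82 xy [ 0.6195 -0.0142] IoU 0.693 area 4906 6991
```

View pics/o_w14.png

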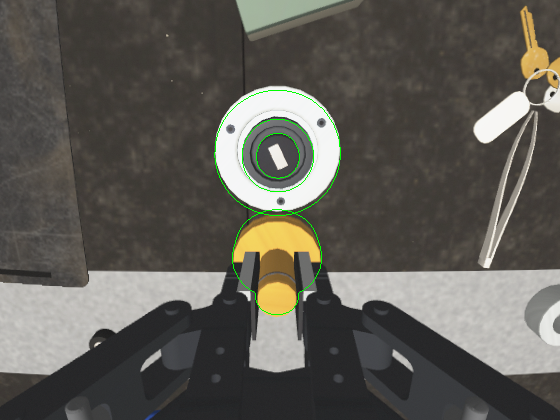

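The specimen is seated concentrically with its metal up at (278,156), fit (0.6597, -0.0148). The cap is held level with its disc about 3 mm behind the drawn outline, so cap x is about 0.617. I move 42.5 mm forward and lower.

Request:
carry_out --increments "1 0 0.5 1 0 0 0;1 0 0.8 1.5 0 0 0;1 0 0.8 1.25 0 0 0;1 0 0.9 0.5 0 0 0;1 0 1 0 0 0 0;1 0 0.9 0 0 0 0;1 0 0.6 0 0 0 0;1 0 0 0 0 0 0;1 0 0 0 0 0 0"

```text
time: 22.92
tcp_pos: [0.6616, -0.0156, 0.0445]
eef_rot: [-0.5, 0.5, -0.5, 0.5]
wrist_force: [-0.9, 0.5, -0.9]
finger_gap: 0.189
```

```bash
python3 - <<'E'
from h import *
p,M=go()
c=cal("wrist"); im=snap("wrist","w15.png")
# brass disc outline: fit circle of disc top visible far edge
hsv=cv2.cvtColor(im,cv2.COLOR_BGR2HSV); m=cv2.inRange(hsv,(12,100,60),(35,255,255))>0
ys,xs=np.nonzero(m); print("brass cols",xs.min(),xs.max(),"top row",ys.min())
for dx in(-.0035,-.0023,-.001):
    x,y=p[0]+dx,p[1]; r=render("wrist","cap",x,y,p[2],c)>.5; yy,xx=np.nonzero(r); print(dx,xx.min(),xx.max(),yy.min())
E
```

```text
t 22.92 tcp [ 0.6616 -0.0156  0.0445] gap 0.189 F [-0.9  0.5 -0.9]
axes x,y,z: [[0.0, -1.0, 0.0], [-0.0, -0.0, -1.0], [1.0, 0.0, -0.0]]
brass cols 233 319 top row 214
-0.0035 233 322 216
-0.0023 233 322 214
-0.001 233 322 211
```

Request:
carry_out --increments "1 0 0.5 0 0 0 0;1 0 0.3 0 0 0 0;1 0 0.2 0 0 0 0;1 0 0.1 0 0 0 0;1 0 0 0 0 0 0;0.85 0 0 0 0 0 0;0.55 0 0 0 0 0 0;0.5 0 0 0 0 0 0;0.5 0 0 0 0 0 0;0.5 0 -0.5 0 0 0 0;0.5 0 -1.5 0 0 0 0;0.5 0 -2.5 0 0 0 0"

```text
time: 23.97
tcp_pos: [0.6603, -0.0156, 0.0763]
eef_rot: [-0.499, 0.501, -0.501, 0.499]
wrist_force: [-0.5, -0.4, -1.4]
finger_gap: 0.499
```

Request:
carry_out --increments "0.3 0 -3 0 0 0 0;0.2 0.5 -0.5 -1 0 0 0;0.1 1.5 0 -1.8 0 0 0;0.1 2.7 0 -2 0 0 0;0.1 2.7 0 -2 0 0 0;0.1 2.7 0 -2 0 0 0;0.1 2.7 0 -2 0 0 0;0.1 2.7 0 -2 0 0 0;0.1 2.7 0 -2 0 0 0;0.1 2.7 0 -2 0 0 0;0.1 2.7 0 -1.5 0 0 0;0.1 2 0 -0.7 0 0 0"

```text
time: 24.97
tcp_pos: [0.4705, -0.2734, 0.1149]
eef_rot: [-0.5, 0.5, -0.5, 0.501]
wrist_force: [-0.0, -0.4, -0.7]
finger_gap: 0.898
```

Request:
carry_out --increments "0.1 1 0 0 0 0 0;0.1 0 0 0 0 0 0;0.1 0 0 0 0 0 0;0.1 0 0 0 0 0 0"

```text
time: 25.3
tcp_pos: [0.4724, -0.2809, 0.1136]
eef_rot: [0.5, -0.5, 0.5, -0.5]
wrist_force: [0.5, 0.4, 0.8]
finger_gap: 0.9
```

```bash
python3 - <<'E'
from h import *
p,M=go()
look("w16.png","weight","cap")
im=cv2.imread("pics/w16.png")
for n in("scene","top"):
    robot.snapshot(n); fit(n,"cap",z=.033); fit(n,"holder",z=.008); fit(n,"setting_plate"); fit(n,"specimen_small")
E
```

```text
t 25.3 tcp [ 0.4724 -0.2809  0.1136] gap 0.9 F [0.5 0.4 0.8]
axes x,y,z: [[0.0, -1.0, -0.0], [0.0, 0.0, -1.0], [1.0, 0.0, 0.0]]
wrist weight score 0.69 xy [ 0.5069 -0.2831] IoU 0.952 area 3923 4119
wrist cap not found
scene cap score 0.65 xy [ 0.6607 -0.016 ] IoU 0.819 area 290 354
scene holder score 0.68 xy [ 0.6762 -0.0326] IoU 0.746 area 320 403
scene setting_plate score 0.88 xy [ 0.6497 -0.0066] IoU 0.415 area 528 1167
scene specimen_small score 0.69 xy [0.4755 0.1523] IoU 0.721 area 111 154
top cap score 0.55 xy [ 0.6614 -0.0145] IoU 0.91 area 324 356
top holder score 0.49 xy [ 0.6482 -0.0095] IoU 0.222 area 132 463
top setting_plate score 0.71 xy [ 0.6605 -0.0109] IoU 0.876 area 1247 1415
top specimen_small score 0.55 xy [0.4763 0.1532] IoU 0.982 area 113 113
```

Weight at (0.5069, -0.2831). The top and scene views put the cap on the stack at (0.661, -0.015). I go down over the ring and grip it.

Request:
carry_out --increments "0.1 0.1 0.8 1.2 0 0 0;0.1 0.1 1.3 1.2 0 0 0;0.1 0 1.5 1.25 0 0 0;0.1 0 1.6 0 0 0 0;0.1 0 1.6 0 0 0 0;0.1 0 1.6 0 0 0 0;0.1 0 1.4 0 0 0 0;0.1 0 1.2 0 0 0 0;0.1 0 0.8 0 0 0 0;0.1 0 0.5 0 0 0 0;0.1 0 0.4 0 0 0 0;0.1 0 0 0 0 0 0" --grip_force 80

```text
time: 26.95
tcp_pos: [0.5083, -0.2835, -0.0139]
eef_rot: [0.5, -0.5, 0.5, -0.5]
wrist_force: [0.9, 0.5, -0.2]
finger_gap: 0.902
```

Request:
carry_out --increments "0.3 0 0 0 0 0 0;0.5 0 0 0 0 0 0;0.8 0 0 0 0 0 0;0.8 0 0 0 0 0 0;0.8 0 0 0 0 0 0;0.8 0 0 0 0 0 0"

```text
time: 27.45
tcp_pos: [0.5092, -0.2841, -0.0114]
eef_rot: [-0.5, 0.5, -0.499, 0.501]
wrist_force: [-1.7, 1.0, 5.7]
finger_gap: 0.614
```

Request:
carry_out --increments "0.8 0 -0.5 0 0 0 0;0.8 0 -1 0 0 0 0;0.8 0 -1.8 0 0 0 0;0.8 0 -2.2 0 0 0 0;0.8 0 -2.2 0 0 0 0;0.8 0 -2.2 0 0 0 0;0.8 0 -1.5 0 0 0 0;0.8 0 -1 0 0 0 0;0.8 0 -0.4 0 0 0 0;0.8 0 0 0 0 0 0;0.8 0 0 0 0 0 0"

```text
time: 28.37
tcp_pos: [0.508, -0.2832, 0.1134]
eef_rot: [0.5, -0.5, 0.501, -0.499]
wrist_force: [-0.8, -1.1, -4.1]
finger_gap: 0.607
```

```bash
python3 - <<'E'
from h import *
p,M=go()
snap("wrist","w17.png"); fit("wrist","weight",z=p[2]+.0125)
E
```

```text
t 28.37 tcp [ 0.508  -0.2832  0.1134] gap 0.607 F [-0.8 -1.1 -4.1]
axes x,y,z: [[-0.0, -1.0, -0.001], [-0.001, 0.001, -1.0], [1.0, -0.0, -0.001]]
wrist weight score 0.8 xy [ 0.5069 -0.2827] IoU 0.926 area 11530 12445
```

Request:
carry_out --increments "0.8 -1.2 -0.3 0.4 0 0 0;0.8 -2.3 0 0.9 0 0 0;0.8 -2.7 0 1 0 0 0;0.8 -2.7 0 1 0 0 0;0.8 -2.7 0 1 0 0 0;0.8 -2.7 0 1 0 0 0;0.8 -2.7 0 1 0 0 0;0.8 -2.7 0 1 0 0 0;0.8 -2.7 0 1 0 0 0;0.8 -2.2 0 0.8 0 0 0;0.8 -1.5 0 0.4 0 0 0;0.8 -0.7 0 0.2 0 0 0"

```text
time: 29.47
tcp_pos: [0.6055, -0.0133, 0.1166]
eef_rot: [-0.5, 0.501, -0.5, 0.499]
wrist_force: [0.1, -0.5, -3.6]
finger_gap: 0.612
```

Request:
carry_out --increments "0.8 0 0 0 0 0 0;0.8 0 0 0 0 0 0;0.8 0 0 0 0 0 0"

```text
time: 29.72
tcp_pos: [0.6052, -0.0165, 0.1175]
eef_rot: [-0.5, 0.5, -0.5, 0.5]
wrist_force: [0.2, 0.1, -3.0]
finger_gap: 0.612
```

```bash
python3 - <<'E'
from h import *
p,M=go()
look("w18.png","setting_plate","cap","weight",z={"cap":.033,"weight":p[2]+.0125})
E
```

```text
t 29.72 tcp [ 0.6052 -0.0165  0.1175] gap 0.612 F [ 0.2  0.1 -3. ]
axes x,y,z: [[-0.001, -1.0, 0.0], [-0.0, -0.0, -1.0], [1.0, -0.001, -0.0]]
wrist setting_plate score 0.82 xy [ 0.6596 -0.0151] IoU 0.971 area 11286 11624
wrist cap score 0.94 xy [ 0.6597 -0.0153] IoU 0.982 area 3336 3384
wrist weight score 0.61 xy [ 0.604 -0.016] IoU 0.916 area 11312 12347
```

View pics/o_w18.png

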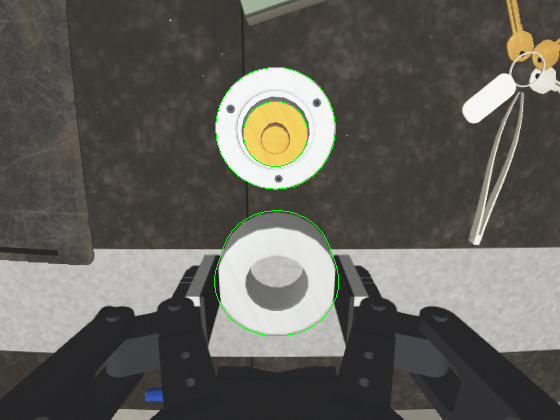

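The cap sits on the stack (275,135), fit IoU 0.98 at (0.6597, -0.0153). The ring is held at (0.604, -0.016). I move over the stem.

Request:
carry_out --increments "0.8 -0.05 0 1 0 0 0;0.8 -0.05 0.5 1.5 0 0 0;0.8 0 0.8 1.5 0 0 0;0.8 0 0.9 1 0 0 0;0.8 0 0.9 0.57 0 0 0;0.8 0 0.5 0 0 0 0;0.8 0 0 0 0 0 0;0.8 0 0 0 0 0 0;0.8 0 0 0 0 0 0"

```text
time: 30.67
tcp_pos: [0.6612, -0.0147, 0.0825]
eef_rot: [-0.5, 0.5, -0.5, 0.5]
wrist_force: [1.6, -0.6, -2.8]
finger_gap: 0.612
```

```bash
python3 - <<'E'
from h import *
p,M=go()
im=snap("wrist","w19.png"); fit("wrist","weight",z=p[2]+.0125)
hsv=cv2.cvtColor(im,cv2.COLOR_BGR2HSV); m=cv2.inRange(hsv,(12,90,50),(35,255,255)); n,l,st,ce=cv2.connectedComponentsWithStats(m)
print([(st[i].tolist(),ce[i].round(1).tolist()) for i in range(1,n) if st[i][4]>40])
print("stem top",w2px("wrist",[[.6597,-.0153,.079],[.6597,-.0063,.079],[.6687,-.0153,.079],[.6507,-.0153,.079]]).round(1).tolist())
z=p[2]+.0345;print("hole top ctr",w2px("wrist",[[p[0]-.0011,p[1],z],[p[0]-.0151,p[1],z],[p[0]+.0129,p[1],z]]).round(1).tolist())
E
```

```text
t 30.67 tcp [ 0.6612 -0.0147  0.0825] gap 0.612 F [ 1.6 -0.6 -2.8]
axes x,y,z: [[-0.0, -1.0, 0.0], [0.001, -0.0, -1.0], [1.0, -0.0, 0.001]]
wrist weight score 0.79 xy [ 0.66   -0.0141] IoU 0.923 area 11385 12341
[([526, 63, 34, 73, 1181], [538.1, 105.0]), ([538, 129, 22, 14, 133], [551.9, 133.8]), ([244, 189, 69, 35, 1374], [278.3, 204.9]), ([268, 256, 20, 6, 90], [278.0, 258.2])]
stem top [[278.8, 248.9], [262.6, 248.9], [278.8, 234.0], [278.7, 263.5]]
hole top ctr [[278.0, 284.3], [277.9, 310.9], [278.0, 256.0]]
```

Aligned: the stem shows in the hole at (278,258), exactly as predicted. I lower it.

Request:
carry_out --increments "0.8 0.05 0.4 0 0 0 0;0.8 0 0.7 0 0 0 0;0.8 0 0.8 0 0 0 0;0.8 0 0.8 0 0 0 0;0.8 0 0.7 0 0 0 0;0.8 0 0.6 0 0 0 0;0.8 0 0.4 0 0 0 0;0.8 0 0.2 0 0 0 0;0.8 0 0 0 0 0 0;0.8 0 0 0 0 0 0"

```text
time: 31.6
tcp_pos: [0.6614, -0.0151, 0.0358]
eef_rot: [-0.5, 0.5, -0.5, 0.5]
wrist_force: [0.2, 0.1, -3.6]
finger_gap: 0.61
```

Request:
carry_out --increments "0.8 0 0.1 0 0 0 0;0.8 0 0.1 0 0 0 0;0.8 0 0 0 0 0 0"

```text
time: 31.85
tcp_pos: [0.6614, -0.0151, 0.0338]
eef_rot: [-0.5, 0.5, -0.5, 0.5]
wrist_force: [-0.0, -0.3, -3.6]
finger_gap: 0.612
```

Request:
carry_out --increments "0.8 0 0.1 0 0 0 0;0.8 0 0 0 0 0 0;0.8 0 0 0 0 0 0"

```text
time: 32.1
tcp_pos: [0.6616, -0.0151, 0.0337]
eef_rot: [-0.5, 0.5, -0.5, 0.5]
wrist_force: [-2.0, 0.5, 3.2]
finger_gap: 0.614
```

Contact: the force changed sign and the TCP stopped at 0.0337. I release and lift clear.

Request:
carry_out --increments "0.7 0 0 0 0 0 0;0.3 0 0 0 0 0 0;0.15 0 0 0 0 0 0;0.15 0 0 0 0 0 0;0.15 0 -0.4 0 0 0 0;0.15 0 -1 0 0 0 0;0.15 0 -2 0 0 0 0;0.15 0 -2.5 0 0 0 0;0.15 0 -2.5 -1 0 0 0;0.15 0 -1 -2 0 0 0;0.15 0 0 -2 0 0 0;0.15 0 0 -1 0 0 0"

```text
time: 33.1
tcp_pos: [0.6007, -0.015, 0.1293]
eef_rot: [0.501, -0.499, 0.499, -0.501]
wrist_force: [0.4, -0.6, 0.2]
finger_gap: 0.845
```

Request:
carry_out --increments "0.15 0 0 0 0 0 0;0.15 0 0 0 0 0 0;0.15 0 0 0 0 0 0;0.15 0 0 0 0 0 0"

```text
time: 33.43
tcp_pos: [0.6017, -0.0151, 0.1264]
eef_rot: [-0.5, 0.5, -0.5, 0.5]
wrist_force: [0.4, -0.6, -0.2]
finger_gap: 0.847
```

```bash
python3 - <<'E'
from h import *
p,M=go()
look("w20.png","setting_plate","weight","cap",z={"cap":.033,"weight":.045})
print(w2px("wrist",[[.6597,-.0153,.079]]))
im=robot.snapshot("scene"); fit("scene","weight",z=.045); fit("scene","specimen_small")
o=cv2.imread("pics/o_w20.png")
a_=cv2.resize(o[40:320,140:420],(400,400)); b_=cv2.resize(im[145:235,200:290],(400,400),interpolation=cv2.INTER_CUBIC); cv2.imwrite("pics/fin.png",np.hstack([a_,b_]))
E
```

```text
t 33.43 tcp [ 0.6017 -0.0151  0.1264] gap 0.847 F [ 0.4 -0.6 -0.2]
axes x,y,z: [[-0.0, -1.0, 0.0], [-0.0, -0.0, -1.0], [1.0, -0.0, -0.0]]
wrist setting_plate score 0.77 xy [ 0.6594 -0.0149] IoU 0.979 area 10839 11056
wrist weight score 0.59 xy [ 0.6593 -0.0145] IoU 0.964 area 5489 5694
wrist cap score 0.87 xy [ 0.6584 -0.0145] IoU 0.369 area 1177 3193
[[277.4822737 132.0400639]]
scene weight score 0.92 xy [ 0.6564 -0.0124] IoU 0.784 area 428 523
scene specimen_small score 0.56 xy [0.4758 0.1527] IoU 0.903 area 139 154
```

Request:
carry_out --increments "0.15 2 -1 -2 0 0 0;0.15 3 -1 -2 0 0 0;0.15 3 0 -2 0 0 0;0.15 3 0 -2 0 0 0;0.15 3 0 -2 0 0 0;0.15 2 0 -1 0 0 0;0.15 0 0 0 0 0 0;0.15 0 0 0 0 0 0;0.15 0 0 0 0 0 0"

```text
time: 34.53
tcp_pos: [0.4914, -0.1749, 0.1466]
eef_rot: [-0.5, 0.5, -0.5, 0.5]
wrist_force: [0.2, 0.3, 0.5]
finger_gap: 0.85
```

```bash
python3 - <<'E'
from h import *
go()
for n in("scene","top"):
    im=robot.snapshot(n)
    for z in(.040,.045,.050): print(z,end=" ");fit(n,"weight",z=z)
    fit(n,"specimen_small")
E
```

```text
t 34.53 tcp [ 0.4914 -0.1749  0.1466] gap 0.85 F [0.2 0.3 0.5]
axes x,y,z: [[-0.0, -1.0, -0.0], [0.0, 0.0, -1.0], [1.0, -0.0, 0.0]]
0.04 scene weight score 0.93 xy [ 0.6623 -0.018 ] IoU 0.947 area 482 507
0.045 scene weight score 0.93 xy [ 0.6591 -0.0145] IoU 0.925 area 482 521
0.05 scene weight score 0.93 xy [ 0.6559 -0.0112] IoU 0.913 area 482 528
scene specimen_small score 0.64 xy [0.4766 0.1519] IoU 0.828 area 135 152
0.04 top weight score 0.68 xy [ 0.6782 -0.0132] IoU 0.323 area 181 561
0.045 top weight score 0.68 xy [ 0.6767 -0.0131] IoU 0.32 area 181 566
0.05 top weight score 0.68 xy [ 0.6752 -0.013 ] IoU 0.316 area 181 572
top specimen_small not found
```

The scene ray (0.6591, -0.0145) and the wrist ray (0.6593, -0.0145) meet at z = 45 mm, so the ring is seated. I hand in.

```bash
python3 -c "
from station import robot
print(robot.close_job())"
```

```text
the job is handed in; nothing more can be done
None
```

The press is built in the order asked (holder, large specimen, brass cap, steel ring), and I handed the job in at about 35 s. No verdict was reported.

**Last checks that agreed:**

| Piece | x, y (m) | Seated height assumed | Camera |
|---|---|---|---|
| plate | 0.6594, -0.0149 | 0 mm | wrist |
| holder | 0.6599, -0.0149 | 8 mm | wrist |
| large specimen | 0.6597, -0.0148 | 22 mm | wrist |
| cap | 0.6597, -0.0153 | 33 mm | wrist |
| ring | 0.6593, -0.0145 | 45 mm | wrist |

- **Centring:** each centre is within about 1 mm of the piece below. Apart from the plate and ring, each piece was last measured before the next one went on.
- **Ring height:** the scene camera puts the ring at (0.6591, -0.0145) if it sits at 45 mm, which matches the wrist fix. The wrist force also reversed on contact at about that height.
- **Specimen:** its metal face was up when I last saw it, before the cap went on.
- **Small specimen:** it stayed within about 1 mm of (0.476, 0.152).
- **Gripper:** it was open and well clear of the stack at the end.

**Checks that failed or disagreed:**
- **Fingertip position:** the tips act about 20 mm further back than I took from the description. The first closings on the holder and on the specimen met nothing, so I repeated both lower down.
- **Top camera:** its last ring outline was partial and useless (overlap 0.32).
- **Final picture:** I did not see one because the viewing limit was reached, so the last check is numeric only.

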